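Let the chestnuts drop into the food processor bowl

TASK

Press down the paddle of the dispenser lever whose spout has the open grey bowl under it, and keep it down until both chestnuts of that lane have dropped into the bowl; then let go so that the gate closes again. Do it by touch alone: leave the other lever shut, do not touch the chestnuts, bowl or jar, and do not pick up or shift anything that stands around.

Things in the scene. Friction and masses are not known exactly. Their poses are not given: they have to be found in the camera images.
- dispenser: Fixed two-lane chute dispenser, wooden base 210 x 140 mm, 12 mm thick. Origin: on the counter, on its middle line. Its -y: the way the chutes slope down and the spouts open (to the robot's right, world -y within 0.2 rad); z up. Aluminium lanes along y at x = +70 (far lane, farther from the robot) and -70 mm (near lane), 49 mm wide. Wooden posts beside each axle (y = +50) reach 212 mm, its highest parts.
- jar: Closed glass jar with a steel lid, 72 mm across, 88 mm high, under the other spout. Origin: centre of its underside. Leave it alone.
- bowl: Open grey plastic food processor bowl, loose, 124 mm across, 85 mm high, floor 5 mm, a 44 mm high hub in its middle and a loop handle on its +x side reaching 96 mm from the centre. Origin: centre of its underside. It stands ready under the spout of the near or the far lane (varies), centre about 45 mm beyond the lip. Not to be moved.
- far_lever (a joint): Angle of the far steel rocking lever over its lane; axle level along the dispenser's x at y = +50, z = 200 mm; the gate plate hangs from its other end (y = -50). 0: level, gate shut. Grows as the paddle is pressed to a hard stop at 0.42 rad, gate fully up; a chestnut passes from about 0.27. A spring shuts it on release. The paddle takes about 1.5 N at first, 3 N at the stop.
- far_paddle (a point): Middle of the top of the far lever's press paddle, a steel plate 45 x 45 x 6 mm at the end away from the spout, 142 mm from the axle on its +y side; level at rest, 203 mm above the counter, with only the counter below. At the stop it has sunk 58 mm and moved 11 mm towards the axle. At rest its axes are the dispenser's.
- far_spout (a point): Middle of the lip of the far lane's spout, 115 mm above the counter, at the chute floor's end; the floor slopes down to it at 15.5 degrees. Axes as the dispenser's.
- far_nut1: Peeled chestnut, tan ball 32 mm across, about 16 g, in the far lane, resting against the gate. Origin: its centre. Must not be touched by the robot.
- far_nut2: Peeled chestnut, tan ball 32 mm across, about 16 g, in the far lane, next behind the first. Origin: its centre. Must not be touched by the robot.
- near_lever (a joint): Angle of the near steel rocking lever over its lane; axle level along the dispenser's x at y = +50, z = 200 mm; the gate plate hangs from its other end (y = -50). 0: level, gate shut. Grows as the paddle is pressed to a hard stop at 0.42 rad, gate fully up; a chestnut passes from about 0.27. A spring shuts it on release. The paddle takes about 1.5 N at first, 3 N at the stop.
- near_paddle (a point): Middle of the top of the near lever's press paddle, a steel plate 45 x 45 x 6 mm at the end away from the spout, 142 mm from the axle on its +y side; level at rest, 203 mm above the counter, with only the counter below. At the stop it has sunk 58 mm and moved 11 mm towards the axle. At rest its axes are the dispenser's.
- near_spout (a point): Middle of the lip of the near lane's spout, 115 mm above the counter, at the chute floor's end; the floor slopes down to it at 15.5 degrees. Axes as the dispenser's.
- near_nut1: Peeled chestnut, tan ball 32 mm across, about 16 g, in the near lane, resting against the gate. Origin: its centre. Must not be touched by the robot.
- near_nut2: Peeled chestnut, tan ball 32 mm across, about 16 g, in the near lane, next behind the first. Origin: its centre. Must not be touched by the robot.
- spatula: Stainless steel spatula 270 mm long lying flat along its own x beyond the scraper; origin: under its middle. Bystander.
- scraper: Green hard silicone scraper 230 mm long, 50 mm wide, 16 mm high, lying flat along its own x beyond the bowl and jar; origin on its underside, near the middle. Bystander.
- pusher: Clear plastic feed-chute pusher standing upright some 90 mm beyond the paddles, away from the spouts, 68 mm across at its top flange, 105 mm high; origin: centre of its underside. Bystander.

How it is judged:
On the way, in this order (a step that is already met when the one before it is completed fails the run):
1. the lever of the lane over the bowl is being pressed by the fingers (more than 0.08 rad) (((x of bowl in the frame of dispenser above 0 m and value of joint far_lever above 0.08 rad and contact force between the fingers and far_lever above 0.2 N) or (x of bowl in the frame of dispenser below 0 m and value of joint near_lever above 0.08 rad and contact force between the fingers and near_lever above 0.2 N))).
2. both chestnuts of that lane are in the bowl while its lever is still down (more than 0.15 rad) (((x of bowl in the frame of dispenser above 0 m and value of joint far_lever above 0.15 rad and horizontal distance between each of far_nut1, far_nut2 and bowl below 0.056 m and z of far_nut1 in the frame of bowl between 0 and 0.075 m and z of far_nut2 in the frame of bowl between 0 and 0.075 m) or (x of bowl in the frame of dispenser below 0 m and value of joint near_lever above 0.15 rad and horizontal distance between each of near_nut1, near_nut2 and bowl below 0.056 m and z of near_nut1 in the frame of bowl between 0 and 0.075 m and z of near_nut2 in the frame of bowl between 0 and 0.075 m))), for 0.05 s.
At the end, for the whole second after the job is handed in: Both chestnuts of the lane over the bowl lie in it (within 56 mm of its axis, below 75 mm); the other two within 15 mm of their start; both levers within 0.04 rad of shut; bowl upright (0.1 rad), on the counter, at rest; bowl, jar and bystanders within 30 mm of their start (((x of bowl in the frame of dispenser above 0 m and horizontal distance between each of far_nut1, far_nut2 and bowl below 0.056 m and z of far_nut1 in the frame of bowl between 0 and 0.075 m and z of far_nut2 in the frame of bowl between 0 and 0.075 m and distance of each of near_nut1, near_nut2 from where it was at the start of the episode below 0.015 m) or (x of bowl in the frame of dispenser below 0 m and horizontal distance between each of near_nut1, near_nut2 and bowl below 0.056 m and z of near_nut1 in the frame of bowl between 0 and 0.075 m and z of near_nut2 in the frame of bowl between 0 and 0.075 m and distance of each of far_nut1, far_nut2 from where it was at the start of the episode below 0.015 m)) and value of joint each of far_lever, near_lever below 0.04 rad and angle between bowl's own z axis and vertical below 0.1 rad and height (world z) of bowl below 0.008 m and linear speed of bowl below 0.03 m/s and distance of each of bowl, spatula, scraper, pusher, jar from where it was at the start of the episode below 0.03 m); the robot touches nothing.
It fails at once if the other lane's lever is pressed (more than 0.08 rad) ((x of bowl in the frame of dispenser above 0 m and value of joint near_lever above 0.08 rad) or (x of bowl in the frame of dispenser below 0 m and value of joint far_lever above 0.08 rad)).
It fails at once if the robot touches a chestnut, the bowl or the jar (more than 0.5 N) (contact force between any of the fingers, the arm and far_nut1 above 0.5 N or contact force between any of the fingers, the arm and far_nut2 above 0.5 N or contact force between any of the fingers, the arm and near_nut1 above 0.5 N or contact force between any of the fingers, the arm and near_nut2 above 0.5 N or contact force between any of the fingers, the arm and bowl above 0.5 N or contact force between any of the fingers, the arm and jar above 0.5 N).
It fails at once if the bowl or a bystander is shifted more than 30 mm or lifted (distance of any of bowl, spatula, scraper, pusher, jar from where it was at the start of the episode above 0.03 m).
It fails at once if a chestnut is out of both bowl and dispenser, down on the counter ((height (world z) of far_nut1 below 0.03 m and horizontal distance between far_nut1 and bowl above 0.064 m) or (height (world z) of far_nut2 below 0.03 m and horizontal distance between far_nut2 and bowl above 0.064 m) or (height (world z) of near_nut1 below 0.03 m and horizontal distance between near_nut1 and bowl above 0.064 m) or (height (world z) of near_nut2 below 0.03 m and horizontal distance between near_nut2 and bowl above 0.064 m)).
It also fails if it takes over 29 s, if anything falls off the work surface, if the arm or the gripper's body presses on something with over 40 N, if the wrist force passes 120 N, or if a joint passes its speed limit or range.

ROBOT

A 6-joint arm with a two-finger parallel gripper is mounted at the origin on the work surface. World frame = base frame: x ahead of the robot, y to its left, z up, the work surface at z = 0. Lengths are in m, angles in rad, forces in N, time in s.
With the tool pointing down it reaches from about 0.375 to 0.9 m from the base axis. Payload 3.1 kg.
Tool frame: the origin (TCP) lies between the finger pads; the fingertips stand 19 mm ahead of it and the grasp point (between the pads) is the TCP; z points along the fingers, y is the line along which they close (so a half turn about z gives the same grasp; the last joint's range is limited). The gripper opens to 87 mm and grips with 3 to 60 N. Pads are 19 mm wide; open, the fingers measure 117 mm over their backs; the gripper's body (75 mm by 190 mm) begins 51 mm behind the grasp point.
Start: joints at [-1.462, 0.527, 1.433, -0, 1.181, -0.178], TCP at [0.177, -0.599, 0.21] pointing down, gripper open.
Joint ranges: [-3.08, 3.08], [-0.75, 2.2], [0.22, 2.44], [-1.43, 4.57], [0, 2.65], [-2.85, 2.85]. Speed limits (rad/s): [2.79, 2.79, 3.14, 3.14, 3.14, 3.14].

INTERFACE

Orientations are given as a unit quaternion [x, y, z, w].
In Python, from rig import robot, camera, camera_info, hand_in gives the robot as it stands.
- The arm moves only by the shell command python3 -m handwheel 'ROWS' [FORCE]. ROWS is a JSON object of lists of equal length, an entry for each row: "hand": the opening, from 0 (shut) to 1 (fully open); "translation": the shift along the world's x, y, z in mm, a list of three; "turn": the turn, a rotation vector about the world's x, y, z in rad, a list of three. In form: {"hand": [hand, ...], "translation": [[tx, ty, tz], ...], "turn": [[ax, ay, az], ...]}. A call has 1 to 12 rows; each row is the pose to reach, as a shift and turn from the pose commanded when the call began; what a row does not reach only later rows make up. A row lasts 1/12 s, in which the tool goes at most 41.7 mm and 7.16 degrees, less where a joint would pass 70% of its speed; a pose out of reach is approached as far as the arm can. A call with a gripper value outside its range is refused whole. The fingers move at their own pace and stop on an object; FORCE is the grip in N (left out, the last holds). Time passes only in rows, so rows that repeat a pose let the fingers close. It gives the time, the measured TCP pose, the force, the opening and the grip force at its end, in the units of the state.
- robot.get_obs(): the state, without advancing time (a new reading comes with each control period).
- camera(name): name is "side" or "top" or "wrist"; returns (picture, depth): 480x640x3 uint8, red, green, blue; 480x640 float32, m along the optical axis (not along the pixel's ray), 0 where there is no reading.
- camera_info(name): a dict with "vertical_fov" (degrees; the focal length in pixels is half the picture's height over the tangent of half this angle, whatever the lens; pixels are square), "cx", "cy" (the principal point, pixels), "world_from_camera" (4x4, takes a point from camera to world coordinates). Camera axes: x right, y down, z forward; pixel columns grow to the right and rows downward; lengths in m; the calibration is good to about 2 mm. The wrist camera is an equidistant fisheye: a pixel r from the principal point sees the ray r / f radians off the axis. A picture is of the moment at which its call begins: read the wrist's pose just before it. camera_info takes no time and is no camera call; for the wrist camera it gives the pose at the moment of the call.
- hand_in(): hands the job in; it is judged then, once.
The state is a dict: "time": time; "q": joint angles; "joint_velocities": joint speeds; "joint_torque": joint torques, N m; "position": TCP position; "tool_rot": TCP orientation; "ft_force": force on the tool from outside, world axes, zero at the start; "moment": the same for the moment, N m; "grip_width": finger opening in m; "grip_force": force on a finger pad.
Only numpy, scipy, OpenCV 4.12 (cv2) and the standard library are available. Lean on these libraries where they do the work, as an engineer would, in place of code of your own. Each camera call takes 0.05 s, during which the arm holds its last target. There are 200 camera calls.

## Working session

There is one attempt and no reset: what is moved stays moved. The work goes in short steps, Python scripts to look and compute and a shell command to move; the robot and the scene stay as the last step left them, time stands still between calls to the robot, and variables do not carry over. Pictures are saved under pics/ and viewed, at most 10 in all, crops included, and the job is handed in when it is done.

```bash
mkdir -p pics; cat > h.py <<'E'
import numpy as np,cv2
from rig import robot,camera,camera_info
def pts(n):
    im,d=camera(n);I=camera_info(n);f=240/np.tan(np.radians(I["vertical_fov"]/2))
    v,u=np.mgrid[:480,:640];P=np.stack([(u-I["cx"])/f*d,(v-I["cy"])/f*d,d],-1)
    T=np.array(I["world_from_camera"]);W=P@T[:3,:3].T+T[:3,3];W[d==0]=np.nan
    return im,W
E
python3 - <<'E'
from h import *
for n in("top","side"):
    im,W=pts(n);cv2.imwrite(f"pics/{n}0.png",im[:,:,::-1]);np.save(n,W)
    print(n,np.array(camera_info(n)["world_from_camera"]).round(2).tolist())
o=robot.get_obs();print(o["time"],o["position"],o["tool_rot"])
E
```

```text
top [[-0.01, -0.99, 0.14, 0.45], [-1.0, 0.01, -0.01, 0.0], [0.01, -0.14, -0.99, 0.96], [0.0, 0.0, 0.0, 1.0]]
side [[0.95, -0.17, 0.27, 0.29], [-0.31, -0.43, 0.85, -0.78], [-0.02, -0.89, -0.46, 0.57], [0.0, 0.0, 0.0, 1.0]]
0.1 [ 0.17673912 -0.59878065  0.20867972] [ 9.89736553e-01  1.42900806e-01  3.01872028e-05 -9.56154274e-04]
```

View pics/top0.png

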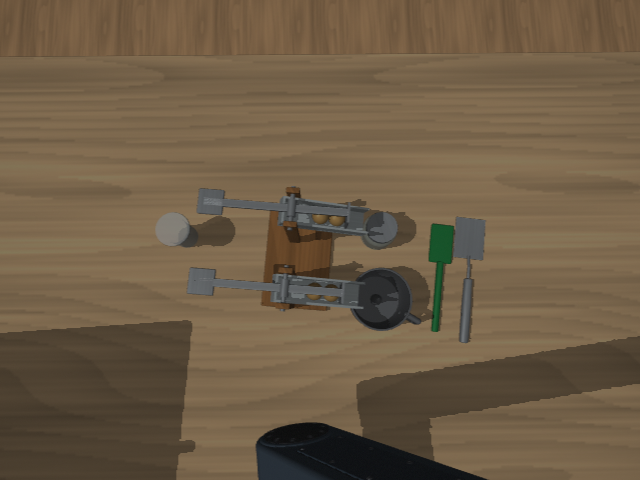

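View pics/side0.png

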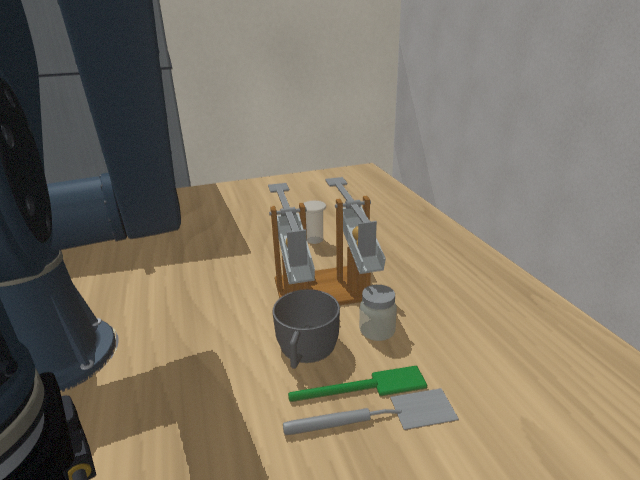

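The bowl (380,298 in the top view) stands under the near lane's spout and the jar (380,230) under the far one. The near paddle is at about (201,282), the far one at (211,201), and the pusher at (173,230). Next I measure the paddles.

```bash
python3 - <<'E'
import numpy as np
W=np.load("top.npy")
def box(u0,u1,v0,v1,z0,z1):
    P=W[v0:v1,u0:u1].reshape(-1,3);P=P[(P[:,2]>z0)&(P[:,2]<z1)];return P
for n,b in dict(near=(180,222,262,302),far=(190,230,182,220)).items():
    P=box(*b,.18,.23);
    print(n,len(P),P.mean(0).round(4),np.median(P,0).round(4),P.min(0).round(3),P.max(0).round(3))
for n,b in dict(near=(180,300,262,302),far=(190,300,182,225)).items():
    P=box(*b,.195,.208)
    for y0 in np.arange(P[:,1].min(),P[:,1].max(),.012):
        Q=P[(P[:,1]>=y0)&(P[:,1]<y0+.012)]
        if len(Q):print(n,y0.round(3),np.r_[Q.mean(0),np.ptp(Q[:,0])].round(4),len(Q))
for n,b in dict(pusher=(150,200,205,255),bowl=(340,415,262,335)).items():
    P=box(*b,.07,.115);print(n,P.min(0).round(3),P.max(0).round(3))
E
```

```text
near 759 [0.4917 0.1904 0.203 ] [0.4916 0.1906 0.2031] [0.468 0.157 0.198] [0.516 0.217 0.207]
far 709 [0.6307 0.1779 0.2032] [0.6303 0.1783 0.2032] [0.608 0.146 0.199] [0.655 0.204 0.207]
near 0.025 [0.4786 0.0308 0.2032 0.039 ] 65
near 0.037 [0.4851 0.0446 0.2044 0.0528] 105
near 0.049 [0.479  0.0548 0.2049 0.0611] 116
near 0.061 [0.4806 0.0676 0.2029 0.0138] 60
near 0.073 [0.4816 0.0797 0.2034 0.0137] 57
near 0.085 [0.4829 0.0913 0.2032 0.0137] 59
near 0.097 [0.4838 0.1036 0.203  0.0137] 59
near 0.109 [0.485  0.1152 0.2032 0.0137] 58
near 0.121 [0.4859 0.1275 0.2029 0.0138] 60
near 0.133 [0.4872 0.1392 0.2031 0.0121] 56
near 0.145 [0.4883 0.151  0.2034 0.0138] 60
near 0.157 [0.4892 0.163  0.2032 0.0122] 56
near 0.169 [0.4916 0.1755 0.2029 0.0444] 175
near 0.181 [0.4917 0.1871 0.2032 0.0445] 182
near 0.193 [0.4925 0.1988 0.2031 0.0446] 185
near 0.205 [0.4919 0.2101 0.2029 0.0443] 159
near 0.217 [0.4746 0.2173 0.2018 0.0017] 2
far 0.024 [0.6236 0.0305 0.2038 0.0542] 97
far 0.036 [0.6202 0.0414 0.2045 0.0615] 122
far 0.048 [0.6194 0.0541 0.2032 0.0147] 60
far 0.06 [0.6204 0.0662 0.2034 0.0135] 56
far 0.072 [0.6218 0.0783 0.2033 0.0146] 60
far 0.084 [0.6224 0.0904 0.2034 0.0133] 53
far 0.096 [0.6241 0.1023 0.2029 0.0144] 62
far 0.108 [0.6249 0.1144 0.2032 0.0148] 52
far 0.12 [0.6262 0.1257 0.2031 0.0141] 57
far 0.132 [0.6271 0.1382 0.203  0.0147] 58
far 0.144 [0.6283 0.15   0.2033 0.0137] 57
far 0.156 [0.6308 0.1626 0.2031 0.0435] 162
far 0.168 [0.6303 0.1744 0.2031 0.046 ] 177
far 0.18 [0.6311 0.1863 0.2033 0.0445] 171
far 0.192 [0.6313 0.1975 0.2031 0.0451] 151
pusher [0.568 0.243 0.071] [0.634 0.31  0.11 ]
bowl [ 0.399 -0.197  0.07 ] [ 0.521 -0.073  0.115]
```

Near paddle: top centre (0.4915, 0.1935, 0.203), size about 44 mm, at the height given. The dispenser is turned about -0.095 rad. I'll close the fingers and rise, then go round the dispenser at height.

```bash
python3 -m handwheel '{"hand":[0,0,0,0,0,0,0,0,0,0,0,0],"translation":[[0,0,40],[30,20,80],[60,40,120],[90,70,130],[120,100,130],[150,130,130],[180,160,130],[210,190,130],[240,220,130],[270,250,130],[300,280,130],[330,300,130]],"turn":[[0,0,0],[0,0,0],[0,0,0],[0,0,0],[0,0,0],[0,0,0],[0,0,0],[0,0,0],[0,0,0],[0,0,0],[0,0,0],[0,0,0]]}'
```

```text
time: 1.1
position: [0.4909, -0.31, 0.3393]
tool_rot: [0.99, 0.143, -0.001, -0.001]
ft_force: [1.1, -0.7, -0.4]
grip_width: 0.0152
grip_force: 0.0
```

```bash
python3 -m handwheel '{"hand":[0,0,0,0,0,0,0,0,0,0,0,0],"translation":[[0,41,0],[0,82,0],[0,123,0],[0,164,0],[0,205,0],[0,246,0],[-3,287,0],[-6,328,0],[-9,369,0],[-12,410,0],[-15,450,0],[-15,490,0]],"turn":[[0,0,0],[0,0,0],[0,0,0],[0,0,0],[0,0,0],[0,0,0],[0,0,0],[0,0,0],[0,0,0],[0,0,0],[0,0,0],[0,0,0]]}'
python3 -m handwheel '{"hand":[0,0,0,0,0,0],"translation":[[0,3,-20],[0,3,-40],[0,3,-60],[0,3,-80],[0,3,-90],[0,3,-90]],"turn":[[0,0,0],[0,0,0],[0,0,0],[0,0,0],[0,0,0],[0,0,0]]}'
python3 - <<'E'
from h import *
im,W=pts("top");cv2.imwrite("pics/top1.png",im[:,:,::-1])
im2,_=pts("side");cv2.imwrite("pics/side1.png",im2[100:340,200:440,::-1].repeat(2,0).repeat(2,1))
o=robot.get_obs();print(o["time"],o["position"],o["ft_force"],o["grip_width"])
E
```

```text
time: 2.1
position: [0.474, 0.1795, 0.3393]
tool_rot: [0.99, 0.143, -0.001, 0.0]
ft_force: [1.1, -0.4, 0.6]
grip_width: 0.0002
grip_force: 0.0
time: 2.6
position: [0.473, 0.1803, 0.2467]
tool_rot: [0.99, 0.143, -0.004, 0.0]
ft_force: [-0.1, 0.4, 0.3]
grip_width: -0.0002
grip_force: 0.0
2.7 [0.47529902 0.18050139 0.24931735] [0.10349204 0.33332166 0.49271414] 0.00041046960925983394
```

View pics/side1.png

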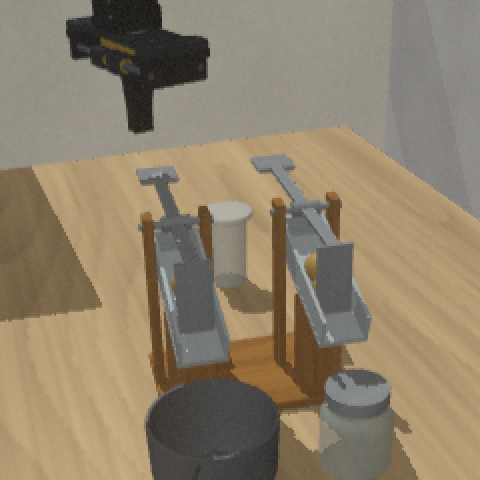

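The closed fingers stand above the near paddle, 14–16 mm short of its centre. I'll correct that while lowering, then press in stages.

```bash
python3 -m handwheel '{"hand":[0,0,0,0,0,0,0,0],"translation":[[8,7,0],[16,15,0],[16,15,-10],[16,15,-20],[16,14,-30],[16,14,-40],[16,13,-50],[16,13,-50]],"turn":[[0,0,0],[0,0,0],[0,0,0],[0,0,0],[0,0,0],[0,0,0],[0,0,0],[0,0,0]]}'
python3 - <<'E'
from h import *
im2,_=pts("side");cv2.imwrite("pics/side2.png",im2[100:340,200:440,::-1].repeat(2,0).repeat(2,1))
o=robot.get_obs();print(o["time"],o["position"],o["ft_force"],o["grip_width"])
E
```

```text
time: 3.37
position: [0.4893, 0.1929, 0.1968]
tool_rot: [0.99, 0.143, -0.003, 0.0]
ft_force: [-0.2, -0.5, -0.5]
grip_width: 0.0006
grip_force: 0.0
3.4167 [0.49015126 0.19305711 0.19787918] [ 0.44679143 -0.16103783 -0.29021481] 0.000770840176458995
```

View pics/side2.png

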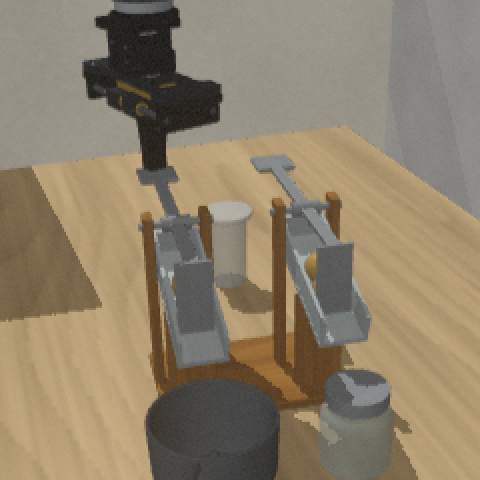

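The finger now meets the paddle's rear edge in the side view, but there is no force yet. I'll measure finger and paddle in the side depth.

```bash
python3 - <<'E'
from h import *
im,W=pts("side")
def rep(n,m): 
    P=W[m];print(n,len(P),P.min(0).round(3),np.median(P,0).round(3),P.max(0).round(3))
roi=np.zeros((480,640),bool);roi[155:195,262:295]=1
dark=im.max(2)<60
m=roi&dark&(W[...,2]<.24);rep("finger",m)
g=roi&~dark&(W[...,2]>.1)&(W[...,2]<.215);rep("paddle",g)
for v in range(172,196,1):
    r=[(u,)+tuple((W[v,u]*1000).round().astype(int))+(int(im[v,u].max()),) for u in (272,277,282) if np.isfinite(W[v,u,0])]
    print(v,r)
im,W=pts("top");P=W[262:302,180:300].reshape(-1,3);P=P[(P[:,2]>.12)&(P[:,2]<.212)]
for y0 in np.arange(.06,.22,.012):
    Q=P[(P[:,1]>=y0)&(P[:,1]<y0+.012)]
    if len(Q):print(y0.round(3),Q.mean(0).round(4),len(Q))
E
```

```text
finger 126 [0.478 0.177 0.212] [0.489 0.183 0.226] [0.503 0.196 0.24 ]
paddle 183 [0.468 0.139 0.198] [0.489 0.18  0.203] [0.516 0.214 0.215]
172 [(272, np.int64(481), np.int64(192), np.int64(239), 49), (277, np.int64(490), np.int64(179), np.int64(243), 39), (282, np.int64(502), np.int64(183), np.int64(240), 42)]
173 [(272, np.int64(480), np.int64(192), np.int64(237), 44), (277, np.int64(489), np.int64(179), np.int64(240), 43), (282, np.int64(502), np.int64(184), np.int64(237), 42)]
174 [(272, np.int64(481), np.int64(194), np.int64(234), 42), (277, np.int64(489), np.int64(180), np.int64(237), 44), (282, np.int64(502), np.int64(183), np.int64(235), 45)]
175 [(272, np.int64(481), np.int64(195), np.int64(231), 44), (277, np.int64(490), np.int64(182), np.int64(234), 38), (282, np.int64(502), np.int64(185), np.int64(232), 44)]
176 [(272, np.int64(480), np.int64(192), np.int64(230), 40), (277, np.int64(489), np.int64(181), np.int64(232), 34), (282, np.int64(503), np.int64(188), np.int64(228), 37)]
177 [(272, np.int64(480), np.int64(194), np.int64(227), 46), (277, np.int64(489), np.int64(18
[... 2872 characters left out ...]
64), np.int64(651), np.int64(1), 188), (277, np.int64(582), np.int64(651), np.int64(-1), 175), (282, np.int64(489), np.int64(140), np.int64(203), 87)]
195 [(272, np.int64(563), np.int64(649), np.int64(-1), 187), (277, np.int64(578), np.int64(635), np.int64(2), 194), (282, np.int64(488), np.int64(135), np.int64(203), 91)]
0.06 [0.4799 0.0661 0.1834] 187
0.072 [0.48   0.0767 0.186 ] 101
0.084 [0.4827 0.0896 0.2032] 59
0.096 [0.4837 0.1018 0.2035] 58
0.108 [0.4822 0.1118 0.2032] 31
0.12 [0.4806 0.1255 0.2027] 16
0.132 [0.4808 0.1361 0.2032] 4
0.144 [0.4892 0.151  0.2039] 5
0.156 [0.4858 0.1621 0.203 ] 8
0.168 [0.5026 0.1742 0.203 ] 77
0.18 [0.5097 0.1813 0.2025] 8
0.204 [0.472  0.2119 0.2025] 1
```

Paddle still level at 0.203 and the fingertips are at z≈0.211 (so about 8 mm above it, farther back than nominal when closed); x and y are centred. Pressing on.

```bash
python3 -m handwheel '{"hand":[0,0,0,0,0],"translation":[[0,0,-6],[0,0,-14],[0,-1,-22],[0,-2,-30],[0,-2,-30]],"turn":[[0,0,0],[0,0,0],[0,0,0],[0,0,0],[0,0,0]]}'
python3 - <<'E'
from h import *
im,W=pts("side");cv2.imwrite("pics/side3.png",im[100:340,200:440,::-1].repeat(2,0).repeat(2,1))
o=robot.get_obs();print(o["time"],o["position"],o["ft_force"],o["grip_width"])
E
```

```text
time: 3.93
position: [0.4908, 0.1913, 0.1679]
tool_rot: [0.99, 0.143, -0.001, 0.0]
ft_force: [1.5, 0.4, 1.4]
grip_width: 0.0003
grip_force: 0.4
3.9833 [0.49069132 0.19123347 0.16843099] [-0.50948548 -0.04667633 -0.33336766] 0.0004081282704693261
```

View pics/side3.png

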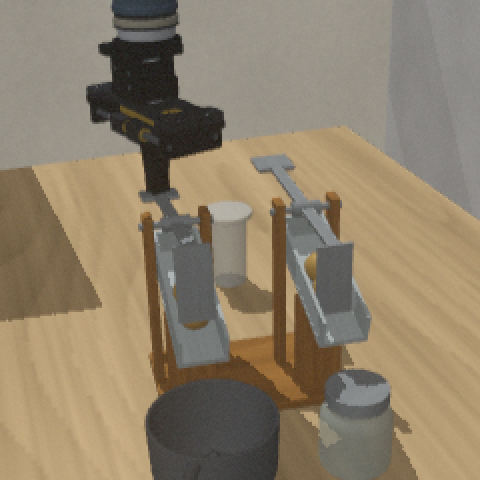

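The paddle is sinking, the gate is rising, and a nut shows beneath it. Next I press to near the stop and hold.

```bash
python3 -m handwheel '{"hand":[0,0,0,0,0,0,0,0,0,0],"translation":[[0,-1,-8],[0,-2,-16],[0,-4,-24],[0,-5,-30],[0,-5,-30],[0,-5,-30],[0,-5,-30],[0,-5,-30],[0,-5,-30],[0,-5,-30]],"turn":[[0,0,0],[0,0,0],[0,0,0],[0,0,0],[0,0,0],[0,0,0],[0,0,0],[0,0,0],[0,0,0],[0,0,0]]}'
python3 - <<'E'
from h import *
im,W=pts("side");t,_=pts("top")
cv2.imwrite("pics/s4.png",np.hstack([im[120:360,220:420],t[180:420,240:440]])[:,:,::-1].repeat(2,0).repeat(2,1)[:480])
o=robot.get_obs();print(o["time"],o["position"],o["ft_force"])
E
```

```text
time: 4.82
position: [0.4912, 0.1867, 0.1397]
tool_rot: [0.99, 0.143, -0.0, -0.0]
ft_force: [-1.7, 0.9, 2.3]
grip_width: 0.0003
grip_force: 1.4
4.9167 [0.49117639 0.18666943 0.13966316] [-1.23482462 -0.18403524  3.09109448]
```

View pics/s4.png

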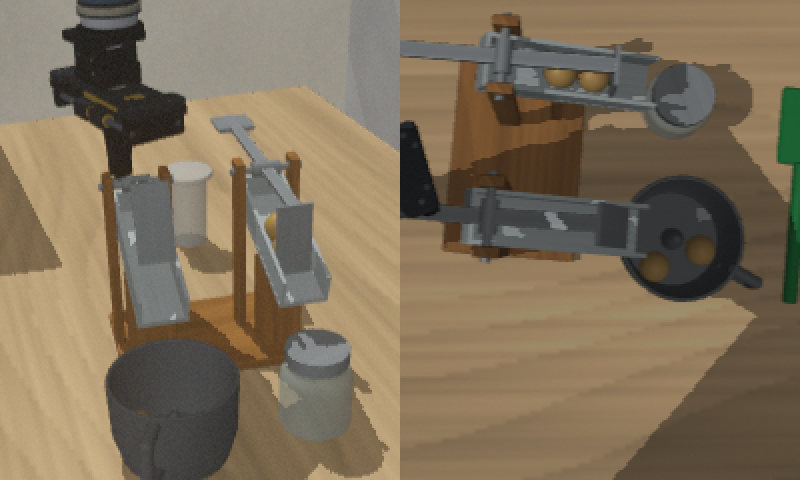

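Both near nuts lie in the bowl (crop 655,266 and 700,250), the near lane is empty, and the far nuts are still in place. Now I hold briefly, then rise slowly to release.

```bash
python3 -m handwheel '{"hand":[0,0,0,0,0,0,0,0,0,0,0,0],"translation":[[0,0,0],[0,0,0],[0,1,8],[0,2,16],[0,3,24],[0,4,32],[0,5,40],[0,6,48],[0,7,56],[0,7,66],[0,7,90],[0,7,110]],"turn":[[0,0,0],[0,0,0],[0,0,0],[0,0,0],[0,0,0],[0,0,0],[0,0,0],[0,0,0],[0,0,0],[0,0,0],[0,0,0],[0,0,0]]}'
python3 -m handwheel '{"hand":[0,0,0,0,0,0,0,0],"translation":[[0,0,20],[0,0,40],[0,0,40],[0,0,40],[0,0,40],[0,0,40],[0,0,40],[0,0,40]],"turn":[[0,0,0],[0,0,0],[0,0,0],[0,0,0],[0,0,0],[0,0,0],[0,0,0],[0,0,0]]}'
python3 - <<'E'
from h import *
im,W=pts("side");t,_=pts("top")
cv2.imwrite("pics/s5.png",np.hstack([im[120:360,220:420],t[180:420,240:440]])[:,:,::-1].repeat(2,0).repeat(2,1)[:480])
P=W[150:200,262:295].reshape(-1,3);P=P[(P[:,2]>.1)&(P[:,2]<.215)];print(np.median(P,0))
print(robot.get_obs()["position"])
E
```

```text
time: 5.92
position: [0.4909, 0.1933, 0.2505]
tool_rot: [0.99, 0.143, -0.001, 0.0]
ft_force: [1.6, 0.6, -1.3]
grip_width: 0.0002
grip_force: 0.0
time: 6.58
position: [0.4909, 0.1934, 0.2884]
tool_rot: [0.99, 0.143, -0.001, 0.0]
ft_force: [-0.7, 0.3, 0.8]
grip_width: 0.0007
grip_force: 0.0
[0.48823759 0.17417271 0.2026403 ]
[0.49116409 0.1934741  0.28883929]
```

View pics/s5.png

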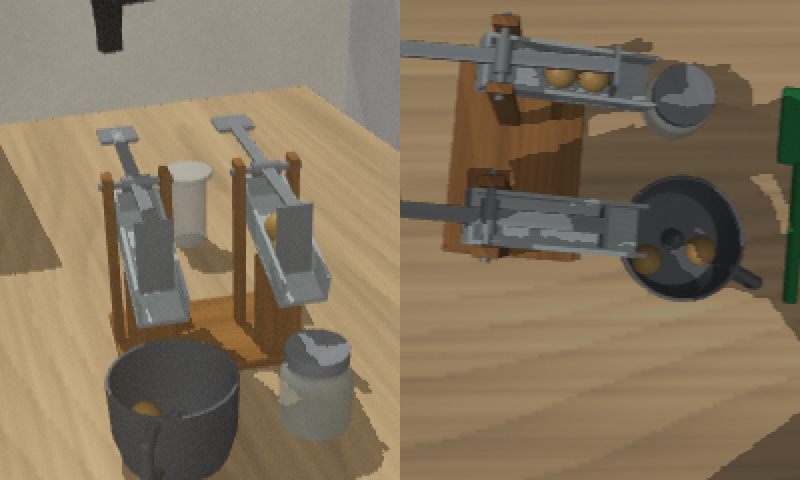

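The gate is shut with the paddle back at 0.203, both chestnuts are in the bowl, and the hand is clear.

```bash
python3 -c "
from rig import hand_in
print(hand_in())"
```

```text
the job is handed in; nothing more can be done
None
```

I pressed the near lever, which is the one over the bowl, until both its chestnuts had dropped in; then I let the gate spring shut and handed the job in, and the last pictures show the other lever and its chestnuts in place (the hand-in returned no verdict).

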